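# Scoop the chilling balls into the round bowl

## Task

On the laboratory bench, use the scoop that lies in the long white plastic tray to take up both steel chilling balls from that tray in one scoopful, and tip them into the wide round steel bowl. Do not touch the balls with the gripper's fingers. Leave the bowl standing upright, and at the end lay the scoop down flat on its underside and let go of it, in the tray or on the bench clear of the bowl.

Things in the scene. Friction and masses are not known exactly. Their poses are not given: they have to be found in the camera images.
- scoop: Steel scoop, 140 g, black handle. Origin: middle of the pan's rear edge, on the flat underside; -x points to the open lip, z up. Pan floor 2 mm thick, 62 wide, lip at x=-75 mm; side walls 22 high from x=0 to -50, rear wall 34. Handle: level bar 16 wide (y), 24 high, 80 long, centred at (30,0,64) mm; grip it from above, over the tray's rim. Starts flat on the tray floor, rear end.
- ball_a: Steel chilling ball, 26 mm across, 35 g, rolls freely; origin at its centre. Lies in the fixed long white plastic tray ahead of the scoop, nearer the end wall. Tray floor: flat, 4 mm above the bench, 74 wide, 190 long, centred across the scoop; seen from the scoop's starting frame it runs from x=+7 to the foot of the end wall at x=-183 mm (the lip can go 108 mm ahead).
- ball_b: Second, identical ball (26 mm, origin at its centre), in the same tray between ball_a and the scoop's lip. The tray's walls rise 24 mm above its floor; the long ones are upright, the end walls lean outwards 30 degrees, so balls pushed against the end wall by the lip ride up on to the scoop; tip the lip up to keep them in.
- bowl: Round open bowl of plain steel, rim 130 mm in outer diameter, 50 mm high, wall 3 mm, curved inside, 300 g, loose on the bench. The only round steel vessel: a square steel box 45 mm high and a narrower glass beaker 90 mm high stand near it. Origin: centre of its underside, z up.
There are look-alikes about, which are no part of the job. Leave any yellow look-alike of the bowl alone.

How it is judged (in metres and radians):
On the way, in this order (a step that is already met when the one before it is completed fails the run):
1. both balls lie in the scoop, lifted clear of the tray (scoop's origin more than 60 mm above the bench) (x of ball_a in the frame of scoop between -0.078 and 0 m and y of ball_a in the frame of scoop between -0.035 and 0.035 m and z of ball_a in the frame of scoop between 0 and 0.045 m and x of ball_b in the frame of scoop between -0.078 and 0 m and y of ball_b in the frame of scoop between -0.035 and 0.035 m and z of ball_b in the frame of scoop between 0 and 0.045 m and height (world z) of scoop above 0.06 m), for 0.2 s.
2. both balls lie in the round bowl (horizontal distance between each of ball_a, ball_b and bowl below 0.058 m and z of ball_a in the frame of bowl between 0 and 0.055 m and linear speed of each of ball_a, ball_b below 0.05 m/s and z of ball_b in the frame of bowl between 0 and 0.055 m), for 0.2 s.
At the end, for the whole second after the job is handed in: Both balls at rest in the round bowl (within 58 mm of its axis, below 55 mm); bowl upright on the bench (11 degrees); scoop released, at rest on its underside (17 degrees, origin below 25 mm), not touching the bowl, its origin over 70 mm from the bowl's axis (all of step 2 and angle between bowl's own z axis and vertical below 0.2 rad and height (world z) of bowl below 0.015 m and height (world z) of scoop below 0.025 m and angle between scoop's own z axis and vertical below 0.3 rad and horizontal distance between scoop and bowl above 0.07 m and contact force between scoop and bowl below 0.1 N and linear speed of scoop below 0.03 m/s and contact force between the fingers and scoop below 0.1 N).
It fails at once if the gripper's fingers touch a ball (contact force between the fingers and ball_a above 0.3 N or contact force between the fingers and ball_b above 0.3 N).
It also fails if it takes over 58 s, if anything falls off the work surface, if the arm or the gripper's body presses on something with over 40 N, if the wrist force passes 120 N, or if a joint passes its speed limit or range.

## Robot

A 6-joint arm with a two-finger parallel gripper is mounted at the origin on the work surface. World frame = base frame: x ahead of the robot, y to its left, z up, the work surface at z = 0. Lengths are in m, angles in degrees, forces in N, time in s.
With the tool pointing down it reaches from about 0.4 to 0.825 m from the base axis. Payload 7 kg.
Tool frame: the origin (TCP) lies midway between the tips of the shut fingers; the grasp point (between the pads) lies 19 mm behind it; z points along the fingers, y is the line along which they close (so a half turn about z gives the same grasp; the last joint's range is limited). The gripper opens to 88 mm and grips with 3 to 60 N. Pads are 19 mm wide; open, the fingers measure 130 mm over their backs; the gripper's body (78 mm by 193 mm) begins 47 mm behind the grasp point.
Start: joints at [-47.779, 20.546, 0.682, 0, -70.136, -16.507], TCP at [0.293, -0.608, 0.195] pointing down, gripper open.
Joint ranges: [-176.03, 176.03], [-82.01, 121.73], [-58.28, 71.71], [-173.87, 95.51], [-174.79, -0.11], [-173.66, 173.66]. Speed limits (degrees/s): [136.94, 136.94, 172.46, 180, 180, 180].

## Interface

Orientations are given as [roll, pitch, yaw] about the fixed x, y, z axes, in that order (R = Rz(yaw) Ry(pitch) Rx(roll)).
In Python, from plant import r gives the robot as it stands.
- The arm moves only by the tool carry_out, never from a script. Its argument "deltas" is a list of rows, each a list of 3 entries, a list of its own where there are three numbers: the opening, from 0 (shut) to 1 (fully open), then the shift along the tool's x, y, z in mm, then the turn, a rotation vector about the tool's x, y, z in rad. In form: [[gripper, [tx, ty, tz], [rx, ry, rz]], ...]. A call has 1 to 12 rows; each row is the pose to reach, as a shift and turn from the pose commanded when the call began, along the tool's axes at that moment; what a row does not reach only later rows make up. A row lasts 1/10 s, in which the tool goes at most 50 mm and 8.59 degrees, less where a joint would pass 70% of its speed; a pose out of reach is approached as far as the arm can. A call with a gripper value outside its range is refused whole. The fingers move at their own pace and stop on an object; "squeeze" is the grip in N (left out, the last holds). Time passes only in rows, so rows that repeat a pose let the fingers close. It gives the time, the measured TCP pose, the force, the opening and the grip force at its end, in the units of the state.
- r.get_state(): the state, without advancing time (a new reading comes with each control period).
- r.capture(name): name is "scene" or "top"; returns (picture, depth): 384x512x3 uint8, red, green, blue; 384x512 float32, m along the optical axis (not along the pixel's ray), 0 where there is no reading.
- r.get_calibration(name): a dict with "fov_y" (degrees; the focal length in pixels is half the picture's height over the tangent of half this angle, whatever the lens; pixels are square), "cx", "cy" (the principal point, pixels), "distortion" ([k1, k2, p1, p2, k3] as OpenCV has them; the pictures are not rectified), "view" (4x4, takes a point from world to camera coordinates). Camera axes: x right, y down, z forward; pixel columns grow to the right and rows downward; lengths in m; the calibration is good to about 2 mm. A picture is of the moment at which its call begins. get_calibration takes no time and is no camera call.
- r.close_job(): hands the job in; it is judged then, once.
The state is a dict: "time_s": time; "joints": joint angles; "qd": joint speeds; "joint_torque": joint torques, N m; "tcp_pos": TCP position; "eef_rot": TCP orientation; "contact_force": force on the tool from outside, world axes, zero at the start; "moment": the same for the moment, N m; "gripper_width": finger opening in m; "gripper_force": force on a finger pad.
Only numpy, scipy, OpenCV 4.12 (cv2) and the standard library are available. Lean on these libraries where they do the work, as an engineer would, in place of code of your own. Each camera call takes 0.05 s, during which the arm holds its last target. There are 200 camera calls.

## Working session

There is one attempt and no reset: what is moved stays moved. The work goes in short steps, Python scripts to look and compute and a tool call to move; the robot and the scene stay as the last step left them, time stands still between calls to the robot, and variables do not carry over. Pictures are saved under pics/ and viewed, at most 10 in all, crops included, and the job is handed in when it is done.

Besides the shell and the picture viewer there is one more tool, called as a command line: name --argument value ..., lists and objects as JSON in quotes. carry_out: Moves the arm, as the interface text tells. Its arguments: {"type":"object","properties":{"deltas":{"type":"array"},"squeeze":{"type":"number"}},"required":["deltas"]}

```bash
mkdir -p pics; cat > h.py <<'E'
import numpy as np, cv2
from plant import r
from scipy.spatial.transform import Rotation as R
def cal(n):
    c=r.get_calibration(n); f=192/np.tan(np.radians(c["fov_y"])/2)
    K=np.array([[f,0,c["cx"]],[0,f,c["cy"]],[0,0,1]]); return K,np.array(c["distortion"],float),np.array(c["view"])
def ray(n,uv,z):
    K,d,V=cal(n); p=cv2.undistortPoints(np.array(uv,float).reshape(-1,1,2),K,d).reshape(-1,2)
    D=np.c_[p,np.ones(len(p))]@V[:3,:3]; o=-V[:3,:3].T@V[:3,3]
    return o+D*((z-o[2])/D[:,2])[:,None]
def proj(n,P):
    K,d,V=cal(n); return cv2.projectPoints(np.array(P,float).reshape(-1,1,3),cv2.Rodrigues(V[:3,:3])[0],V[:3,3],K,d)[0].reshape(-1,2)
E
python3 - <<'E'
from h import *
for n in("scene","top"):
    p,d=r.capture(n); np.savez(f"{n}0.npz",p=p,d=d); cv2.imwrite(f"pics/{n}0.png",cv2.resize(p[:,:,::-1],(800,600),interpolation=cv2.INTER_CUBIC))
    K,dd,V=cal(n);print(n,K[0,0],dd,-V[:3,:3].T@V[:3,3],V[2,:3])
print(r.get_state())
E
```

```text
scene 440.4459946256046 [-0.0745065  0.         0.         0.         0.       ] [1.13350749 0.17581658 0.81399308] [-0.62039061 -0.13404974 -0.77275232]
top 414.9469297949084 [0.0428702 0.        0.        0.        0.       ] [0.41637155 0.04295734 0.76892103] [ 0.08089222 -0.00196926 -0.99672091]
{'time_s': 0.1, 'joints': array([-4.77790888e+01,  2.05870864e+01,  6.40336181e-01, -1.66083546e-02,
       -7.01356275e+01, -1.65058704e+01]), 'qd': array([-0.07760025, -0.13571179,  0.11244742, -0.00971077, -0.15897015,
        0.01053684]), 'joint_torque': array([-1.07472959e-03, -5.84162664e+01,  2.93751436e+01,  7.01543212e+00,
        1.01554327e-02, -6.28929911e-05]), 'tcp_pos': array([ 0.29263433, -0.6077483 ,  0.19383269]), 'eef_rot': array([ 1.79916581e+02, -8.43617049e-03, -1.54290608e+02]), 'contact_force': array([ 0.68596669, -0.40202059, -0.52118956]), 'moment': array([-0.00630238, -0.01847762, -0.01221861]), 'gripper_force': 0.0, 'gripper_width': 0.08766665405295107}
```

View pics/scene0.png

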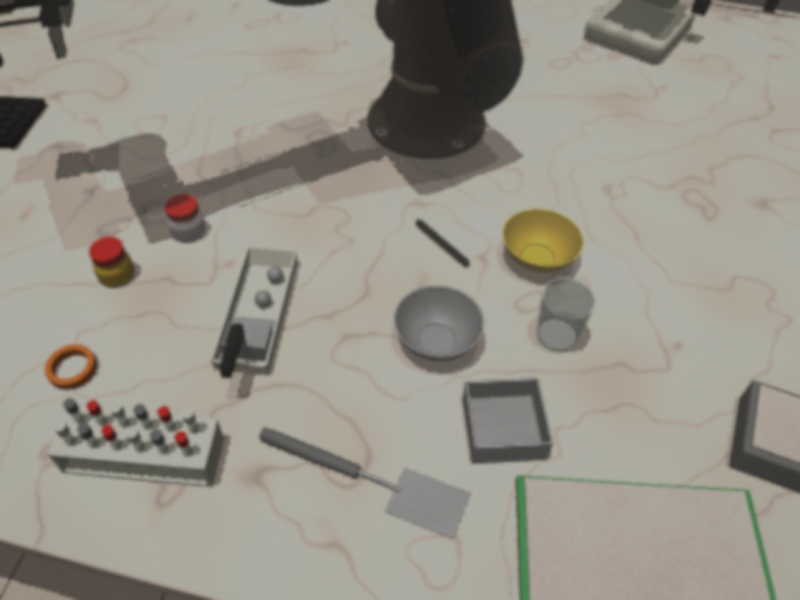

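View pics/top0.png

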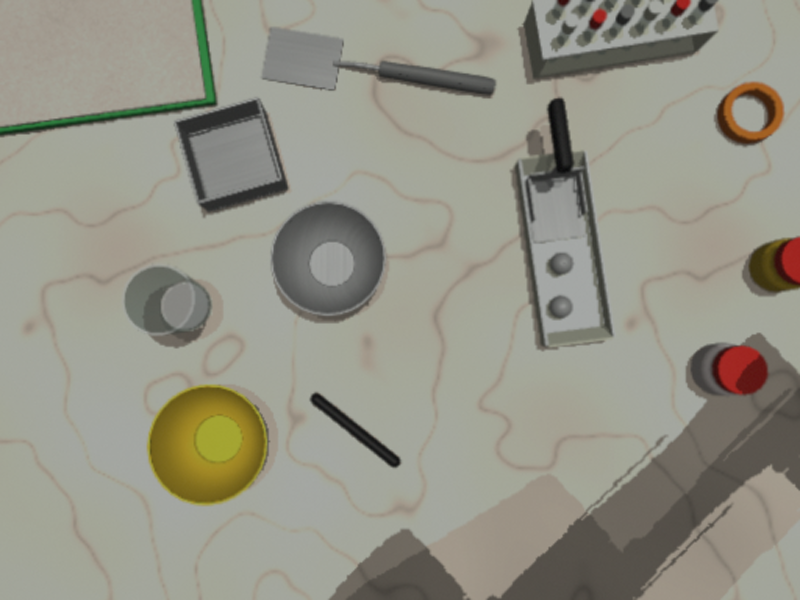

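Steel bowl is at top-view (328,260) in the 800x600 picture. The yellow bowl (208,445), the square box (230,158) and the beaker (165,305) are not it. The scoop in the tray has its handle at (560,135), with the balls at (560,263) and (559,306). The tool on the bench at (300,60) is a spatula. Now measuring, with one enlarged crop to confirm.

```bash
python3 - <<'E'
from h import *
z=np.load("top0.npz");p,d=z["p"],z["d"]
K,dd,V=cal("top")
u,v=np.meshgrid(np.arange(512),np.arange(384))
n=cv2.undistortPoints(np.stack([u,v],-1).reshape(-1,1,2).astype(float),K,dd).reshape(384,512,2)
C=np.dstack([n*d[...,None],d]); W=(C-V[:3,3])@V[:3,:3]
np.save("W0.npy",W)
g=p.max(2)
# handle
m=np.zeros_like(g);m[55:118,340:375]=(g[55:118,340:375]<60)
P=W[m>0];print("handle z pct",np.percentile(P[:,2],[5,25,50,75,95]),m.sum())
uv=np.argwhere(m>0)[:,::-1];H=ray("top",uv,.080)
mt=(m>0)&(abs(W[...,2]-.080)<.006);print(mt.sum())
for q in (H,ray("top",np.argwhere(mt)[:,::-1],.080)):
    rr=cv2.minAreaRect((q[:,:2]*1000).astype(np.float32));print(rr,np.round(cv2.boxPoints(rr),1).tolist())
# bowl
b=np.zeros(g.shape,bool);b[115:215,165:255]=1
b&=(W[...,2]>.043)&(W[...,2]<.056)
Q=W[b][:,:2]*1000;print(b.sum())
rr=cv2.minEnclosingCircle(Q.astype(np.float32));print("bowl",rr)
A=np.c_[2*Q,np.ones(len(Q))];s=np.linalg.lstsq(A,(Q**2).sum(1),rcond=None)[0];print("fit",s[:2],np.sqrt(s[2]+s[:2]@s[:2]))
for t in((358,168),(358,196)):print("ball",ray("top",t,.017)[0])
x0,y0,x1,y1=315,50,405,230
cv2.imwrite("pics/c1.png",cv2.resize(p[y0:y1,x0:x1,::-1],None,fx=3.3,fy=3.3,interpolation=cv2.INTER_CUBIC))
E
```

```text
handle z pct [0.01235979 0.06602227 0.07792899 0.07985482 0.08163831] 600
373
((647.5596923828125, -133.3677978515625), (50.59153366088867, 91.46902465820312), 85.43476867675781) [[600.0, -154.89999389648438], [691.0999755859375, -162.1999969482422], [695.2000122070312, -111.80000305175781], [604.0, -104.5]]
((654.82763671875, -137.53836059570312), (77.17186737060547, 14.66806411743164), 7.642891883850098) [[615.5999755859375, -135.39999389648438], [617.5999755859375, -149.89999389648438], [694.0, -139.6999969482422], [692.0999755859375, -125.0999984741211]]
770
bowl ((544.944580078125, 135.50782775878906), 90.30973815917969)
fit [530.94319319 123.37708539] 63.56190009462091
ball [ 0.52248437 -0.14888472  0.017     ]
ball [ 0.47131849 -0.1475777   0.017     ]
```

View pics/c1.png

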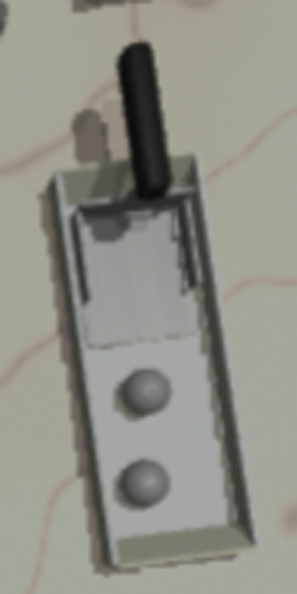

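The crop shows the scoop flat in the tray: handle centre (148,120), lip row 342, balls (147,392) and (145,483). It is the only scoop in a tray, so it is the one meant. Next: check the frame and work out the approach.

```bash
cat >> h.py <<'E'
def delta(pos,rot,fp=None,fr=None):
    s=r.get_state(); a=R.from_euler('xyz',s["eef_rot"] if fr is None else fr,degrees=True); p0=s["tcp_pos"] if fp is None else np.array(fp)
    b=R.from_euler('xyz',rot,degrees=True)
    print("mm",np.round(a.inv().apply(np.array(pos)-p0)*1000,1),"rotvec",np.round((a.inv()*b).as_rotvec(),4))
E
python3 - <<'E'
from h import *
W=np.load("W0.npy")
yaw=np.radians(7.64);e=np.array([np.cos(yaw),np.sin(yaw)]);f=np.array([-e[1],e[0]])
o=np.array([.6548,-.1375])-.03*e
lip=ray("top",[[340.8,154.9],[373.8,151.2]],.006)[:,:2]
print("lip scoop frame",(lip-o)@np.c_[e,f], "foot", (ray("top",[[350.3,212.3],[387.4,209.4]],.004)[:,:2]-o)@np.c_[e,f])
b=np.zeros(W.shape[:2],bool);b[125:212,168:250]=1
b&=(W[...,2]>.044)&(W[...,2]<.056)
Q=W[b][:,:2]*1000
for i in range(4):
    A=np.c_[2*Q,np.ones(len(Q))];s=np.linalg.lstsq(A,(Q**2).sum(1),rcond=None)[0];rad=np.sqrt(s[2]+s[:2]@s[:2]);e_=abs(np.linalg.norm(Q-s[:2],axis=1)-rad);Q=Q[e_<max(5,e_.std()*2)]
print("bowl",s[:2],rad,len(Q))
g=o+.020*e;print("origin",o,"grip",g)
delta([*g,.11],[180,0,-172.36]);delta([*g,.11],[180,0,-172.36],[.293,-.608,.195],[180,0,-154.29])
E
```

```text
lip scoop frame [[-0.07286105  0.03091837]
 [-0.07456875 -0.03044882]] foot [[-0.18041559  0.02975987]
 [-0.18448621 -0.03821977]]
bowl [524.66356025 118.3221481 ] 61.75075392864932 692
origin [ 0.62506631 -0.14148845] grip [ 0.64488877 -0.13882948]
mm [-520.8  269.6   84.1] rotvec [ 0.0014 -0.0004  0.3154]
mm [-520.6  270.1   85. ] rotvec [ 0.     -0.      0.3154]
```

carry_out --deltas '[[0.5, [-40, 20, 0], [0, 0, 0.03]], [0.5, [-80, 42, 0], [0, 0, 0.06]], [0.5, [-120, 62, 0], [0, 0, 0.1]], [0.5, [-160, 83, 0], [0, 0, 0.13]], [0.5, [-200, 104, 0], [0, 0, 0.16]], [0.5, [-240, 125, 0], [0, 0, 0.19]], [0.5, [-280, 145, 0], [0, 0, 0.22]], [0.5, [-320, 166, 0], [0, 0, 0.25]], [0.5, [-360, 187, 0], [0, 0, 0.28]], [0.5, [-400, 207, 10], [0, 0, 0.3]], [0.5, [-440, 228, 20], [0, 0, 0.3154]], [0.5, [-480, 249, 40], [0, 0, 0.3154]]]'

```text
time_s: 1.3
tcp_pos: [0.6189, -0.174, 0.1555]
eef_rot: [-180.0, 0.1, -172.4]
contact_force: [1.0, -0.5, 0.7]
gripper_width: 0.0437
gripper_force: 0.0
```

```bash
python3 - <<'E'
from h import *
c=lambda x,y:[315+(x+.5)/3.3-.5,50+(y+.5)/3.3-.5]
for a,b in (((55,180),(105,568)),((197,157),(252,545))):
    q=ray("top",[c(*a),c(*b)],.028);d=q[0]-q[1];print(q[:,:2],np.degrees(np.arctan2(d[1],d[0])))
W=np.load("W0.npy");z=np.load("top0.npz");g=z["p"].max(2)
m=np.zeros(g.shape,bool);m[55:118,340:375]=1;m&=(g<60)&(abs(W[...,2]-.08)<.004)
Q=W[m][:,:2];u,s,v=np.linalg.svd(Q-Q.mean(0));print("pca yaw",np.degrees(np.arctan(v[0,1]/v[0,0])),Q.mean(0))
delta([.6449,-.1388,.11],[180,0,-172.36]);print(r.get_state()["eef_rot"])
E
```

```text
[[ 0.63807193 -0.10050898]
 [ 0.4246863  -0.12314898]] 6.0563665608334345
[[ 0.65017832 -0.17858652]
 [ 0.43670264 -0.20220242]] 6.312718027545592
pca yaw 7.567556360155138 [ 0.65486999 -0.13825572]
mm [-30.3  31.4  45.5] rotvec [-0.0006  0.0023 -0.0002]
[-1.79963861e+02  1.30370858e-01 -1.72370437e+02]
```

```bash
python3 - <<'E'
from h import *
delta([.6449,-.1392,.049],[180,0,-173.7])
E
```

```text
mm [-30.1  31.1 106.5] rotvec [-0.0006  0.0023  0.0232]
```

carry_out --deltas '[[0.5, [-15, 15, 20], [0, 0, 0.023]], [0.5, [-30, 31, 40], [0, 0, 0.023]], [0.5, [-30, 31, 55], [0, 0, 0.023]], [0.5, [-30, 31, 55], [0, 0, 0.023]], [0.5, [-30, 31, 70], [0, 0, 0.023]], [0.5, [-30, 31, 85], [0, 0, 0.023]], [0.5, [-30, 31, 100], [0, 0, 0.023]], [0.5, [-30, 31, 106], [0, 0, 0.023]], [0.5, [-30, 31, 106], [0, 0, 0.023]]]'

```text
time_s: 2.2
tcp_pos: [0.642, -0.1411, 0.0475]
eef_rot: [180.0, -0.1, -173.7]
contact_force: [0.3, 0.6, 0.7]
gripper_width: 0.0439
gripper_force: 0.0
```

carry_out --deltas '[[0.0, [0, 0, 0], [0, 0, 0]], [0.0, [0, 0, 0], [0, 0, 0]], [0.0, [0, 0, 0], [0, 0, 0]], [0.0, [0, 0, 0], [0, 0, 0]], [0.0, [0, 0, 0], [0, 0, 0]], [0.0, [0, 0, 0], [0, 0, 0]]]' --squeeze 50

```text
time_s: 2.8
tcp_pos: [0.643, -0.1408, 0.0488]
eef_rot: [-180.0, 0.0, -173.7]
contact_force: [0.1, 0.2, -0.2]
gripper_width: 0.0027
gripper_force: 0.0
```

The width says the fingers closed on nothing, so I look.

```bash
python3 - <<'E'
from h import *
ims=[]
for n in("scene","top"):
    p,d=r.capture(n); x,y=proj(n,[.643,-.141,.05])[0].astype(int);x=np.clip(x,70,442);y=np.clip(y,90,294)
    print(n,x,y);ims.append(cv2.resize(p[y-90:y+90,x-70:x+70,::-1],(392,504),interpolation=cv2.INTER_CUBIC))
cv2.imwrite("pics/a1.png",np.hstack(ims));print(r.get_state()["gripper_width"])
E
```

```text
scene 151 223
top 356 97
0.0009049402156366576
```

View pics/a1.png

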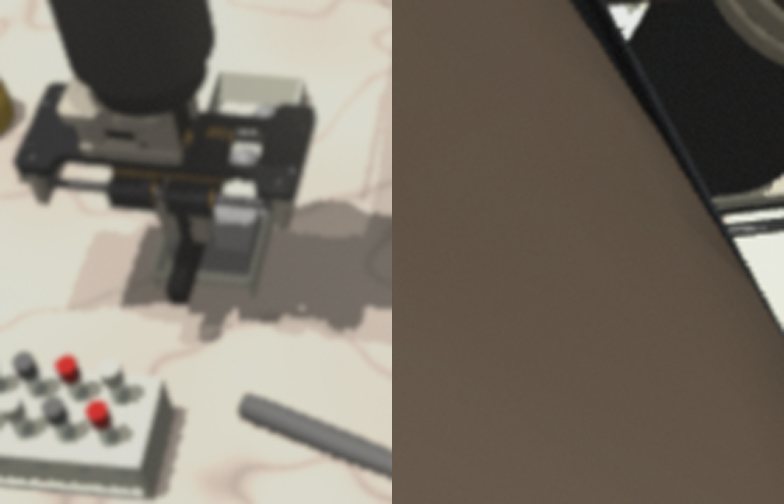

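The crop is unclear: fingers around (175-220,220), handle at (185,260). I take a larger crop.

```bash
python3 - <<'E'
from h import *
p,d=r.capture("scene")
cv2.imwrite("pics/a2.png",cv2.resize(p[165:255,105:225,::-1],None,fx=6.5,fy=6.5,interpolation=cv2.INTER_CUBIC))
P=[[.643,-.141,.049],[.655,-.138,.08],[.694,-.134,.08],[.615,-.142,.08]]
print((proj("scene",P)-[105,165])*6.5);s=r.get_state();print(s["gripper_width"],s["gripper_force"],s["tcp_pos"])
E
```

```text
[[300.92089863 383.80121254]
 [280.74218833 358.31123989]
 [247.30375971 459.61171289]
 [313.66509227 259.89145629]]
3.9645775252225904e-05 0.0 [ 0.64290061 -0.14080539  0.04868294]
```

View pics/a2.png

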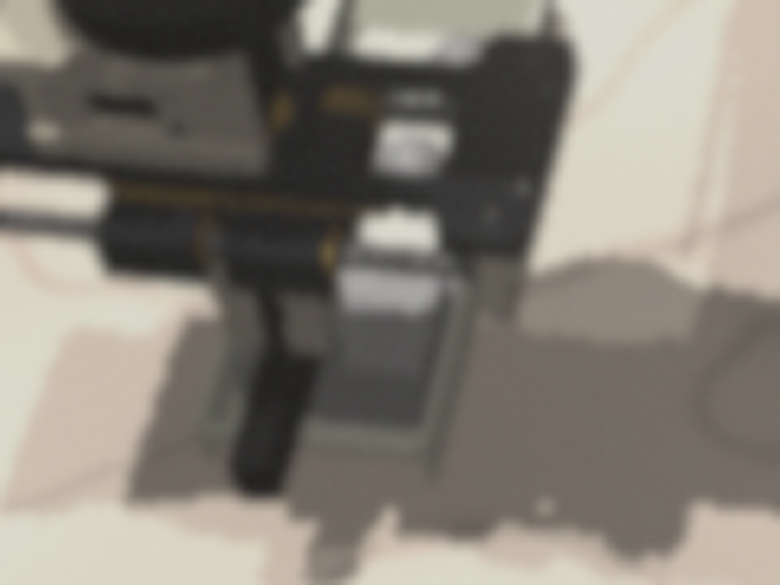

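The fingers, left (235,300) and right (300,310), appear to straddle the black handle (270,400), yet the reading says shut. A small 8 mm lift will tell from the force.

carry_out --deltas '[[0.0, [0, 0, -4], [0, 0, 0]], [0.0, [0, 0, -8], [0, 0, 0]], [0.0, [0, 0, -8], [0, 0, 0]], [0.0, [0, 0, -8], [0, 0, 0]]]'

```text
time_s: 3.35
tcp_pos: [0.643, -0.1408, 0.057]
eef_rot: [-180.0, 0.0, -173.7]
contact_force: [-1.0, -0.0, -0.0]
gripper_width: 0.0004
gripper_force: 0.0
```

```bash
python3 - <<'E'
from h import *
s=r.get_state();print(s["contact_force"],s["moment"],s["gripper_width"],s["gripper_force"],s["tcp_pos"])
p,d=r.capture("scene")
cv2.imwrite("pics/a3.png",cv2.resize(p[165:255,105:225,::-1],None,fx=6.5,fy=6.5,interpolation=cv2.INTER_CUBIC))
E
```

```text
[-0.95123205 -0.03001154 -0.0447408 ] [ 0.0098905  -0.04026599  0.0059871 ] 0.00040593870238951157 0.0 [ 0.64303979 -0.1408033   0.05695068]
```

View pics/a3.png

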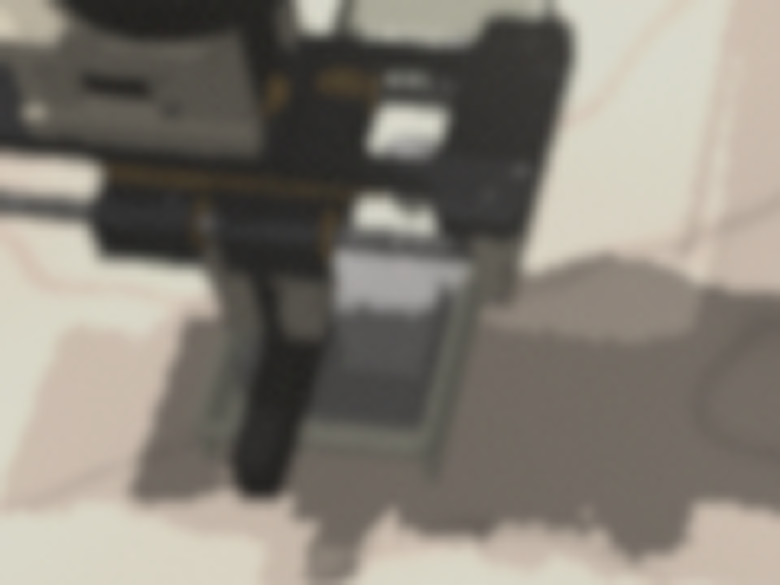

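The scoop did not rise, so the fingers really are shut. I use scene depth to see where the fingertips are relative to the handle.

```bash
python3 - <<'E'
from h import *
p,d=r.capture("scene");K,dd,V=cal("scene")
def w(x,y):
    u,v=105+x/6.5,165+y/6.5;ui,vi=int(round(u)),int(round(v))
    n=cv2.undistortPoints(np.array([[[float(ui),float(vi)]]]),K,dd)[0,0];z=d[vi,ui]
    return V[:3,:3].T@(np.array([*n*z,z])-V[:3,3])
for q in [(235,250),(240,290),(240,330),(265,280),(270,310),(280,340),(290,370),(285,390),(275,420),(262,450),(255,470),(300,290),(300,320),(305,345),(310,360),(390,280),(390,330),(380,400)]:
    print(q,np.round(w(*q),3), p[int(round(165+q[1]/6.5)),int(round(105+q[0]/6.5))])
E
```

```text
(235, 250) [ 0.683 -0.125  0.174] [39 38 38]
(240, 290) [ 0.655 -0.146  0.112] [86 83 76]
(240, 330) [ 0.654 -0.15   0.09 ] [84 83 76]
(265, 280) [ 0.653 -0.137  0.118] [47 46 42]
(270, 310) [ 0.652 -0.138  0.101] [53 51 48]
(280, 340) [ 0.652 -0.138  0.087] [44 42 39]
(290, 370) [ 0.658 -0.133  0.079] [36 36 33]
(285, 390) [ 0.666 -0.132  0.079] [37 36 34]
(275, 420) [ 0.68  -0.131  0.081] [42 41 39]
(262, 450) [ 0.688 -0.132  0.079] [44 42 41]
(255, 470) [ 0.694 -0.133  0.076] [40 38 37]
(300, 290) [ 0.653 -0.126  0.116] [85 81 74]
(300, 320) [ 0.652 -0.129  0.1  ] [86 82 75]
(305, 345) [ 0.644 -0.135  0.073] [43 42 39]
(310, 360) [ 0.643 -0.134  0.066] [42 41 39]
(390, 280) [ 0.564 -0.144  0.005] [167 165 164]
(390, 330) [ 0.586 -0.137  0.005] [84 83 81]
(380, 400) [ 0.626 -0.125  0.019] [72 70 69]
```

carry_out --deltas '[[0.0, [0, 0, -30], [0, 0, 0]], [0.0, [0, 0, -60], [0, 0, 0]], [0.0, [0, 0, -60], [0, 0, 0]], [0.0, [0, 0, -60], [0, 0, 0]]]'

```text
time_s: 3.85
tcp_pos: [0.6433, -0.1407, 0.1174]
eef_rot: [180.0, 0.1, -173.7]
contact_force: [-0.4, 1.0, -0.7]
gripper_width: 0.0005
gripper_force: 0.0
```

```bash
cat >> h.py <<'E'
def cloud(n):
    p,d=r.capture(n);K,dd,V=cal(n);u,v=np.meshgrid(np.arange(512),np.arange(384))
    q=cv2.undistortPoints(np.stack([u,v],-1).reshape(-1,1,2).astype(float),K,dd).reshape(384,512,2)
    return p,d,(np.dstack([q*d[...,None],d])-V[:3,3])@V[:3,:3]
E
python3 - <<'E'
from h import *
s=r.get_state();print(s["tcp_pos"],s["gripper_width"])
p,d,W=cloud("scene")
m=(abs(W[...,0]-.645)<.014)&(abs(W[...,1]+.140)<.03)&(W[...,2]>.03)&(d>0)
for a in np.arange(.05,.22,.006):
    k=m&(abs(W[...,2]-a)<.003)
    if k.sum():print(round(a,3),k.sum(),np.round([W[k][:,1].min(),W[k][:,1].max(),W[k][:,0].mean()],3))
E
```

```text
[ 0.64327879 -0.14072769  0.11743688] 0.0004601931836144739
0.062 9 [-0.136 -0.131  0.647]
0.068 8 [-0.134 -0.132  0.644]
0.074 19 [-0.149 -0.132  0.646]
0.08 69 [-0.148 -0.133  0.644]
0.152 24 [-0.154 -0.124  0.652]
0.158 40 [-0.155 -0.124  0.653]
0.164 39 [-0.155 -0.123  0.652]
0.17 47 [-0.155 -0.123  0.652]
0.176 34 [-0.156 -0.122  0.654]
0.182 37 [-0.157 -0.121  0.655]
0.188 12 [-0.158 -0.129  0.656]
0.194 5 [-0.154 -0.15   0.656]
0.2 3 [-0.153 -0.15   0.657]
0.218 1 [-0.145 -0.145  0.651]
```

The cameras put the fingertips about 31 mm above the reported TCP (tips at z≈0.149, reading 0.117), while x and y agree. I aim on the measured tips: open, then go 96 mm down.

carry_out --deltas '[[0.5, [0, 0, 0], [0, 0, 0]], [0.5, [0, 0, 0], [0, 0, 0]], [0.5, [0, 0, 10], [0, 0, 0]], [0.5, [0, 0, 30], [0, 0, 0]], [0.5, [0, 0, 45], [0, 0, 0]], [0.5, [0, 0, 58], [0, 0, 0]], [0.5, [0, 0, 68], [0, 0, 0]], [0.5, [0, 0, 76], [0, 0, 0]], [0.5, [0, 0, 84], [0, 0, 0]], [0.5, [0, 0, 90], [0, 0, 0]], [0.5, [0, 0, 96], [0, 0, 0]], [0.5, [0, 0, 96], [0, 0, 0]]]'

```text
time_s: 5.1
tcp_pos: [0.6424, -0.1408, 0.0199]
eef_rot: [180.0, -0.1, -173.7]
contact_force: [-0.2, -0.4, -0.6]
gripper_width: 0.0441
gripper_force: 0.0
```

carry_out --deltas '[[0.0, [0, 0, 0], [0, 0, 0]], [0.0, [0, 0, 0], [0, 0, 0]], [0.0, [0, 0, 0], [0, 0, 0]], [0.0, [0, 0, 0], [0, 0, 0]], [0.0, [0, 0, 0], [0, 0, 0]], [0.0, [0, 0, 0], [0, 0, 0]]]' --squeeze 50

```text
time_s: 5.7
tcp_pos: [0.6431, -0.1409, 0.0209]
eef_rot: [-180.0, 0.0, -173.7]
contact_force: [1.1, -0.3, 1.2]
gripper_width: 0.0158
gripper_force: 49.9
```

carry_out --deltas '[[0, [5, 0, 0.5], [0, 0, 0]], [0, [12, 0, 0.5], [0, 0, 0]], [0, [20, 0, 0.5], [0, 0, 0]], [0, [28, 0, 0.5], [0, 0, 0]], [0, [36, 0, 0.5], [0, 0, 0]], [0, [44, 0, 0.5], [0, 0, 0]], [0, [52, 0, 0.5], [0, 0, 0]], [0, [60, 0, 0.5], [0, 0, 0]], [0, [66, 0, 0.5], [0, 0, 0]], [0, [72, 0, 0.5], [0, 0, 0]], [0, [76, 0, 0.5], [0, 0, 0]], [0, [80, 0, 0.5], [0, 0, 0]]]'

```text
time_s: 6.9
tcp_pos: [0.5635, -0.1497, 0.0208]
eef_rot: [-180.0, 0.1, -173.7]
contact_force: [3.6, 0.9, 5.0]
gripper_width: 0.0155
gripper_force: 49.9
```

carry_out --deltas '[[0, [4, 0, 0], [0, 0, 0]], [0, [8, 0, 0], [0, 0, 0]], [0, [12, 0, 0], [0, 0, 0]], [0, [15, 0, 0], [0, 0, 0]], [0, [18, 0, 0], [0, 0, 0]], [0, [21, 0, 0], [0, 0, 0]], [0, [24, 0, 0], [0, 0, 0]], [0, [26, 0, 0], [0, 0, 0]], [0, [27, 0, 0], [0, 0, 0]], [0, [27, 0, 0], [0, 0, 0]]]'

```text
time_s: 7.9
tcp_pos: [0.5369, -0.1527, 0.0208]
eef_rot: [-180.0, 0.1, -173.7]
contact_force: [4.4, 0.6, 7.2]
gripper_width: 0.0157
gripper_force: 49.9
```

```bash
python3 - <<'E'
from h import *
ims=[]
for n in("scene","top"):
    p,d=r.capture(n); x,y=proj(n,[.49,-.158,.01])[0].astype(int)
    ims.append(cv2.resize(p[y-60:y+60,x-48:x+48,::-1],(392,490),interpolation=cv2.INTER_CUBIC));print(n,x,y)
cv2.imwrite("pics/b1.png",np.hstack(ims))
E
```

```text
scene 169 182
top 362 186
```

View pics/b1.png

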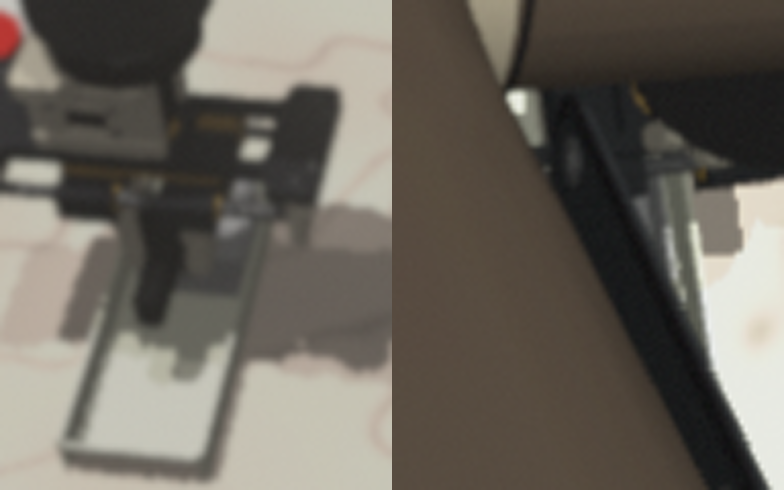

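carry_out --deltas '[[0, [0, 0, 0], [0, 0.04, 0]], [0, [0, 0, 0], [0, 0.08, 0]], [0, [0, 0, -1], [0, 0.12, 0]], [0, [0, 0, -1], [0, 0.16, 0]], [0, [0, 0, -2], [0, 0.2, 0]], [0, [0, 0, -2], [0, 0.24, 0]], [0, [0, 0, -3], [0, 0.28, 0]], [0, [0, 0, -4], [0, 0.32, 0]], [0, [0, 0, -6], [0, 0.36, 0]], [0, [-2, 0, -8], [0, 0.38, 0]], [0, [-3, 0, -12], [0, 0.4, 0]], [0, [-3, 0, -12], [0, 0.4, 0]]]'

```text
time_s: 9.2
tcp_pos: [0.5387, -0.1522, 0.0314]
eef_rot: [180.0, -23.0, -173.7]
contact_force: [0.4, 0.1, -1.9]
gripper_width: 0.0157
gripper_force: 49.9
```

```bash
python3 - <<'E'
from h import *
s=r.get_state();print(s["tcp_pos"],s["eef_rot"],s["contact_force"])
P,d,W=cloud("scene")
# handle top points: dark, near
m=(P.max(2)<60)&(W[...,2]>.05)&(W[...,2]<.12)&(W[...,0]>.5)&(W[...,0]<.62)&(abs(W[...,1]+.15)<.02)
Q=W[m];o=np.argsort(Q[:,0]);print(len(Q),np.round(Q[o][::max(1,len(Q)//15)],3))
# light pan/ball points
m=(W[...,2]>.02)&(W[...,2]<.09)&(W[...,0]>.40)&(W[...,0]<.54)&(abs(W[...,1]+.16)<.035)&(d>0)
Q=W[m];o=np.argsort(Q[:,0]);print(len(Q),np.round(Q[o][::max(1,len(Q)//20)],3))
E
```

```text
[ 0.53873232 -0.15216673  0.03140714] [ 179.97151027  -23.04306168 -173.68131625] [ 0.42492046  0.06575469 -1.85628809]
87 [[ 0.572 -0.156  0.086]
 [ 0.578 -0.159  0.095]
 [ 0.587 -0.139  0.071]
 [ 0.589 -0.146  0.075]
 [ 0.59  -0.149  0.071]
 [ 0.592 -0.138  0.06 ]
 [ 0.594 -0.147  0.073]
 [ 0.595 -0.137  0.06 ]
 [ 0.597 -0.148  0.074]
 [ 0.599 -0.139  0.068]
 [ 0.6   -0.145  0.07 ]
 [ 0.601 -0.137  0.064]
 [ 0.602 -0.143  0.067]
 [ 0.604 -0.142  0.066]
 [ 0.606 -0.146  0.067]
 [ 0.607 -0.139  0.064]
 [ 0.608 -0.143  0.064]
 [ 0.61  -0.144  0.066]]
150 [[ 0.445 -0.135  0.051]
 [ 0.449 -0.152  0.051]
 [ 0.449 -0.138  0.055]
 [ 0.451 -0.133  0.05 ]
 [ 0.451 -0.143  0.052]
 [ 0.453 -0.148  0.049]
 [ 0.454 -0.137  0.05 ]
 [ 0.455 -0.142  0.049]
 [ 0.471 -0.145  0.044]
 [ 0.475 -0.128  0.045]
 [ 0.478 -0.127  0.045]
 [ 0.479 -0.135  0.038]
 [ 0.482 -0.144  0.038]
 [ 0.484 -0.129  0.059]
 [ 0.486 -0.136  0.035]
 [ 0.489 -0.127  0.04 ]
 [ 0.493 -0.134  0.032]
 [ 0.499 -0.127  0.054]
 [ 0.505 -0.131  0.045]
 [ 0.509 -0.132  0.046]
 [ 0.514 -0.132  0.048]
 [ 0.517 -0.139  0.025]]
```

Handle end and lip positions match a TCP that sits 31 mm beyond the tips along the tool axis. I lift 120 mm straight up and look.

carry_out --deltas '[[0, [3, 0, -8], [0, 0, 0]], [0, [8, 0, -20], [0, 0, 0]], [0, [14, 0, -33], [0, 0, 0]], [0, [20, 0, -48], [0, 0, 0]], [0, [27, 0, -63], [0, 0, 0]], [0, [33, 0, -78], [0, 0, 0]], [0, [39, 0, -92], [0, 0, 0]], [0, [44, 0, -104], [0, 0, 0]], [0, [47, 0, -110], [0, 0, 0]], [0, [47, 0, -110], [0, 0, 0]], [0, [47, 0, -110], [0, 0, 0]]]'

```text
time_s: 10.35
tcp_pos: [0.5387, -0.1522, 0.1514]
eef_rot: [180.0, -22.9, -173.7]
contact_force: [0.3, -0.2, -3.1]
gripper_width: 0.0158
gripper_force: 49.9
```

```bash
python3 - <<'E'
from h import *
s=r.get_state();print(s["tcp_pos"],s["eef_rot"],s["contact_force"],s["joints"])
ims=[]
for n in("scene","top"):
    p,d,W=cloud(n); x,y=proj(n,[.48,-.158,.16])[0].astype(int);y=np.clip(y,65,319)
    ims.append(cv2.resize(p[y-65:y+65,x-52:x+52,::-1],(400,500),interpolation=cv2.INTER_CUBIC));print(n,x,y)
cv2.imwrite("pics/b2.png",np.hstack(ims))
E
```

```text
[ 0.53874901 -0.15222504  0.15136716] [ 179.97862108  -22.94743637 -173.6785263 ] [ 0.28327012 -0.24674122 -3.10170603] [  4.7252608   26.63252094  -0.23332182   0.60231491 -86.07437543
 -88.57129165]
scene 162 133
top 389 182
```

View pics/b2.png

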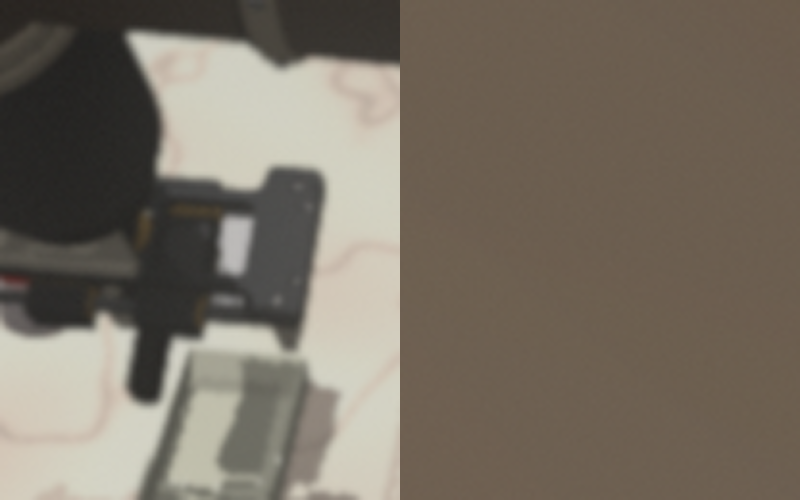

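The picture shows the scoop lifted: handle at (150,370), and the visible tray floor (190-300, 390-480) has no balls. The reading of about 3 N fits the scoop with both balls in it. Now the pour waypoints.

```bash
cat >> h.py <<'E'
def tcp_for(lip,phi,yaw=6.3):  # phi: lip down, deg
    c,s=np.cos(np.radians(phi)),np.sin(np.radians(phi));dx,dz=-.093*c+.017*s,-.093*s-.017*c
    e=np.array([np.cos(np.radians(yaw)),np.sin(np.radians(yaw))])
    return np.array([*(np.array(lip[:2])-dx*e),lip[2]-dz]),[180,phi,-180+yaw]
E
python3 - <<'E'
from h import *
L=[.5495,.121]
fp=r.get_state()["tcp_pos"];fr=[180,-22.95,-173.7]
pts=[(.17,-23),(.12,-23)]
for z,phi in pts: p,q=tcp_for(L+[z],phi);print(z,phi,p,end=' ');delta(p,q,fp,fr)
print("from hover")
h,hq=tcp_for(L+[.12],-23)
for z,phi in [(.095,-12),(.075,-5),(.064,0),(.06,4),(.058,8),(.057,14),(.056,20),(.055,35)]:
    p,q=tcp_for(L+[z],phi);print(z,phi,end=' ');delta(p,q,h,hq)
E
```

```text
0.17 -23 [0.64119228 0.13112292 0.14931059] mm [-123.2  270.4  -50.4] rotvec [0.     0.0009 0.    ]
0.12 -23 [0.64119228 0.13112292 0.09931059] mm [-142.7  270.4   -4.3] rotvec [0.     0.0009 0.    ]
from hover
0.095 -12 mm [-4.8  0.   5.6] rotvec [ 0.    -0.192 -0.   ]
0.075 -5 mm [-7.8  0.  13.5] rotvec [ 0.     -0.3142 -0.    ]
0.064 0 mm [-7.8  0.  16.6] rotvec [ 0.     -0.4014 -0.    ]
0.06 4 mm [-5.6 -0.  14.9] rotvec [ 0.     -0.4712 -0.    ]
0.058 8 mm [-2.2 -0.  11.6] rotvec [ 0.     -0.5411 -0.    ]
0.057 14 mm [4.3 0.  5.4] rotvec [ 0.     -0.6458 -0.    ]
0.056 20 mm [11.6  0.   0.1] rotvec [ 0.     -0.7505 -0.    ]
0.055 35 mm [ 32.7   0.  -11. ] rotvec [ 0.     -1.0123 -0.    ]
```

carry_out --deltas '[[0, [-4, 8, -2], [0, 0, 0]], [0, [-11, 24, -5], [0, 0, 0]], [0, [-22, 49, -9], [0, 0, 0]], [0, [-36, 78, -15], [0, 0, 0]], [0, [-50, 108, -20], [0, 0, 0]], [0, [-64, 140, -26], [0, 0, 0]], [0, [-78, 170, -32], [0, 0, 0]], [0, [-91, 200, -38], [0, 0, 0]], [0, [-103, 227, -43], [0, 0, 0]], [0, [-113, 249, -47], [0, 0, 0]], [0, [-120, 264, -50], [0, 0, 0]], [0, [-123, 270, -50], [0, 0, 0]]]'

```text
time_s: 11.65
tcp_pos: [0.6415, 0.1331, 0.1493]
eef_rot: [-180.0, -22.9, -173.6]
contact_force: [0.7, -0.4, -3.1]
gripper_width: 0.0156
gripper_force: 49.9
```

carry_out --deltas '[[0, [0, 0, 0], [0, 0, 0]], [0, [-4, 0, 9], [0, 0, 0]], [0, [-10, 0, 23], [0, 0, 0]], [0, [-16, 0, 37], [0, 0, 0]], [0, [-19, 0, 45], [0, 0, 0]], [0, [-20, 0, 46], [0, 0, 0]], [0, [-20, 0, 46], [0, 0, 0]]]'

```text
time_s: 12.35
tcp_pos: [0.6417, 0.1304, 0.0994]
eef_rot: [-180.0, -23.0, -173.7]
contact_force: [0.6, -0.0, -2.2]
gripper_width: 0.0159
gripper_force: 49.9
```

```bash
python3 - <<'E'
from h import *
s=r.get_state();print(s["tcp_pos"],s["eef_rot"],s["contact_force"])
p,d,W=cloud("scene")
b=(abs(W[...,0]-.525)<.08)&(abs(W[...,1]-.118)<.08)&(W[...,2]>.044)&(W[...,2]<.053)&(p.max(2)>60)
print("rim y",W[b][:,1].min(),W[b][:,1].max(),"x",W[b][:,0].min(),W[b][:,0].max())
cv2.imwrite("pics/d1.png",cv2.resize(p[120:250,190:380,::-1],None,fx=4,fy=4,interpolation=cv2.INTER_CUBIC))
E
```

```text
[0.64173752 0.13035621 0.09935834] [-179.97031867  -22.96091793 -173.69888315] [ 0.62132992 -0.0201236  -2.16264581]Traceback (most recent call last):
  File "<stdin>", line 5, in <module>
    return umr_minimum(a, axis, None, out, keepdims, initial, where)
ValueError: zero-size array to reduction operation minimum which has no identity
```

carry_out --deltas '[[0, [-1, 0, 1], [0, -0.05, 0]], [0, [-3, 0, 3], [0, -0.12, 0]], [0, [-5, 0, 6], [0, -0.19, 0]], [0, [-6, 0, 10], [0, -0.25, 0]], [0, [-8, 0, 13], [0, -0.31, 0]], [0, [-8, 0, 15], [0, -0.36, 0]], [0, [-8, 0, 17], [0, -0.4, 0]], [0, [-7, 0, 16], [0, -0.44, 0]], [0, [-6, 0, 15], [0, -0.47, 0]], [0, [-4, 0, 13], [0, -0.5, 0]], [0, [-2, 0, 12], [0, -0.54, 0]], [0, [-2, 0, 12], [0, -0.54, 0]]]'

```text
time_s: 13.6
tcp_pos: [0.638, 0.1302, 0.0893]
eef_rot: [180.0, 8.1, -173.7]
contact_force: [0.7, 0.6, -2.3]
gripper_width: 0.0156
gripper_force: 49.9
```

carry_out --deltas '[[0, [0, 0, 0], [0, 0, 0]], [0, [0, 0, 0], [0, 0, 0]], [0, [0, 0, 0], [0, 0, 0]], [0, [0, 0, 0], [0, 0, 0]]]'

```text
time_s: 14.0
tcp_pos: [0.6394, 0.1304, 0.0879]
eef_rot: [-180.0, 8.0, -173.7]
contact_force: [0.5, 0.0, -1.6]
gripper_width: 0.0157
gripper_force: 49.9
```

```bash
python3 - <<'E'
from h import *
s=r.get_state();print(s["tcp_pos"],s["eef_rot"],s["contact_force"])
L=[.5495,.121]
h,hq=tcp_for(L+[.058],8)
for z,phi in [(.058,8),(.057,14),(.056,20),(.055,28),(.055,38)]:
    p,q=tcp_for(L+[z],phi);print(z,phi,end=' ');delta(p,q,h,hq)
delta(*tcp_for(L+[.058],8))
E
```

```text
[0.63935014 0.13043648 0.08789314] [-179.99395127    8.00958406 -173.67966607] [ 0.49819661  0.02695284 -1.59709629]
0.058 8 mm [0. 0. 0.] rotvec [0. 0. 0.]
0.057 14 mm [ 2.4  0.  -8.6] rotvec [ 0.     -0.1047  0.    ]
0.056 20 mm [  5.8   0.  -17. ] rotvec [ 0.     -0.2094 -0.    ]
0.055 28 mm [ 11.8   0.  -27.8] rotvec [ 0.     -0.3491 -0.    ]
0.055 38 mm [ 21.4   0.  -41.3] rotvec [ 0.     -0.5236 -0.    ]
mm [0.6 0.5 0. ] rotvec [-0.0001  0.0002  0.0004]
```

carry_out --deltas '[[0, [1, 0, -4], [0, -0.05, 0]], [0, [2, 0, -9], [0, -0.1, 0]], [0, [4, 0, -13], [0, -0.15, 0]], [0, [6, 0, -17], [0, -0.21, 0]], [0, [8, 0, -22], [0, -0.28, 0]], [0, [12, 0, -28], [0, -0.35, 0]], [0, [16, 0, -34], [0, -0.43, 0]], [0, [21, 0, -41], [0, -0.52, 0]], [0, [21, 0, -41], [0, -0.52, 0]], [0, [21, 0, -41], [0, -0.52, 0]], [0, [21, 0, -41], [0, -0.52, 0]]]'

```text
time_s: 15.1
tcp_pos: [0.6011, 0.1123, 0.1756]
eef_rot: [179.3, 32.8, -173.0]
contact_force: [-0.1, -0.5, -2.5]
gripper_width: 0.0158
gripper_force: 50.0
```

```bash
python3 - <<'E'
from h import *
s=r.get_state();print(s["tcp_pos"],s["eef_rot"],s["contact_force"])
fp,fr=s["tcp_pos"],s["eef_rot"]
e=np.array([.994,.11])
# retreat up, then level above the tray/bench
p,q=tcp_for([.5495,.121,.13],38);delta(p,q)
p,q=tcp_for([.5495,.121,.16],0);delta(p,q)
# lay back in tray at start pose: origin (.6251,-.1426,.004); mid-tray 40 mm ahead
p0=np.array([.643,-.1409,.0209]);p0[:2]-=.04*e
print(p0)
P,d,W=cloud("scene")
np.save("W1.npy",W);cv2.imwrite("pics/d1.png",cv2.resize(P[110:250,170:380,::-1],None,fx=3.8,fy=3.8,interpolation=cv2.INTER_CUBIC))
E
```

```text
[0.6010739  0.1122781  0.17555904] [ 179.27996884   32.81644952 -173.04613093] [-0.05434213 -0.51917921 -2.54387302]
mm [-24.3  14.4 -14. ] rotvec [ 0.0192 -0.0905  0.0087]
mm [-36.8  13.6  22.2] rotvec [0.0155 0.5727 0.0147]
[ 0.60324 -0.1453   0.0209 ]
```

```bash
python3 - <<'E'
from h import *
s=r.get_state();print(s["time_s"],s["tcp_pos"],s["eef_rot"],s["joints"],s["qd"],s["joint_torque"])
E
```

```text
15.15 [0.60094812 0.11265225 0.17482254] [ 179.29910716   32.74928171 -172.99156347] [  20.52204628   -2.52749478  -58.26122847   72.32655615   -6.9024492
 -173.61595086] [ 0.48084697  1.11996704 -0.03998158  0.33084467  0.25944395  0.13667638] [-3.08790794e-01 -2.36950654e+01  2.63411289e+01  1.59854662e+00
  2.25056838e-01  2.08217092e-02]
```

View pics/d1.png

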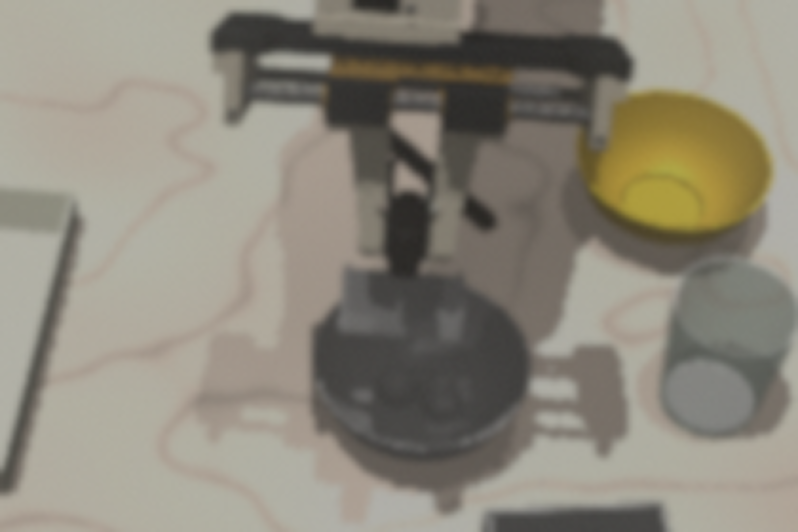

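The picture shows the two balls in the bowl at (395,385) and (445,390), with the bowl upright. The arm, though, is close to a wrist singularity: joint 3 and joint 6 are at their limits. I back out upwards while levelling the scoop.

```bash
python3 - <<'E'
from h import *
h,hq=tcp_for([.5495,.121,.058],8)
# commanded now = h moved by (21,0,-41), ry -.52
a=R.from_euler('xyz',hq,degrees=True);cp=h+a.apply([.021,0,-.041]);cr=(a*R.from_rotvec([0,-.52,0])).as_euler('xyz',degrees=True)
print(cp,cr)
for z,phi in [(.1,30),(.13,20),(.16,10),(.17,0)]: print(z,phi,end=' ');delta(*tcp_for([.5495,.121,z],phi),cp,cr)
E
```

```text
[0.61234543 0.1279382  0.12545601] [ 180.           37.79380535 -173.7       ]
0.1 30 mm [-28.9   0.  -22.9] rotvec [0.    0.136 0.   ]
0.13 20 mm [-46.6   0.  -30.1] rotvec [0.     0.3106 0.    ]
0.16 10 mm [-61.4   0.  -37.7] rotvec [0.     0.4851 0.    ]
0.17 0 mm [-61.2   0.  -30.4] rotvec [0.     0.6596 0.    ]
```

carry_out --deltas '[[0, [-29, 0, -23], [0, 0.14, 0]], [0, [-47, 0, -30], [0, 0.31, 0]], [0, [-55, 0, -34], [0, 0.4, 0]], [0, [-61, 0, -38], [0, 0.48, 0]], [0, [-61, 0, -34], [0, 0.57, 0]], [0, [-61, 0, -30], [0, 0.66, 0]], [0, [-61, 0, -30], [0, 0.66, 0]], [0, [-61, 0, -30], [0, 0.66, 0]], [0, [-61, 0, -30], [0, 0.66, 0]]]'

```text
time_s: 16.05
tcp_pos: [0.6372, 0.1183, 0.2292]
eef_rot: [179.4, -5.4, -172.5]
contact_force: [1.3, 0.5, -2.5]
gripper_width: 0.0156
gripper_force: 50.0
```

```bash
python3 - <<'E'
from h import *
s=r.get_state();print(s["time_s"],s["tcp_pos"],s["eef_rot"],s["joints"],s["contact_force"])
P,d,W=cloud("scene")
m=(np.hypot(W[...,0]-.525,W[...,1]-.118)<.08)&(W[...,2]>.002)&(W[...,2]<.06)&(d>0)
Q=W[m];print(m.sum())
g=np.round(Q,3);i=(np.hypot(Q[:,0]-.525,Q[:,1]-.118)<.05)
print(g[i][::max(1,i.sum()//25)])
E
```

```text
16.05 [0.63721642 0.11829104 0.22915663] [ 179.4427286   -5.4479446 -172.5195643] [  26.21569902   20.71555963    6.12256653   -2.30782736  -80.39712615
 -108.27757383] [ 1.31110116  0.50857513 -2.52111571]
1989
[[0.476 0.119 0.027]
 [0.48  0.127 0.019]
 [0.483 0.13  0.017]
 [0.499 0.088 0.016]
 [0.489 0.12  0.009]
 [0.49  0.127 0.01 ]
 [0.492 0.132 0.01 ]
 [0.493 0.135 0.008]
 [0.495 0.138 0.008]
 [0.499 0.141 0.009]
 [0.501 0.143 0.009]
 [0.504 0.139 0.008]
 [0.523 0.138 0.027]
 [0.527 0.135 0.028]
 [0.532 0.133 0.03 ]
 [0.534 0.131 0.028]
 [0.536 0.129 0.027]
 [0.539 0.128 0.027]
 [0.54  0.13  0.025]
 [0.541 0.135 0.024]
 [0.527 0.143 0.004]
 [0.534 0.16  0.015]
 [0.55  0.099 0.009]
 [0.54  0.13  0.002]
 [0.549 0.159 0.02 ]
 [0.551 0.147 0.011]]
```

```bash
python3 - <<'E'
from h import *
s=r.get_state();print(s["tcp_pos"],s["eef_rot"])
P,d,W=cloud("scene")
m=(np.hypot(W[...,0]-.525,W[...,1]-.118)<.04)&(W[...,2]>.02)&(W[...,2]<.04)&(d>0)
k,l,st,c=cv2.connectedComponentsWithStats(m.astype(np.uint8));print(st[1:])
for i in range(1,k):
    if st[i,4]>8:print(np.round([W[l==i].min(0),W[l==i].max(0)],3))
cv2.imwrite("pics/e1.png",cv2.resize(P[110:250,170:380,::-1],None,fx=3.8,fy=3.8,interpolation=cv2.INTER_CUBIC))
# tray place, level: via points
h,hq=tcp_for([.5495,.121,.17],0);print(h)
for t in ([.6033,-.1453,.17],[.6033,-.1453,.06],[.6033,-.1453,.0215]): delta(t,[180,0,-173.7],h,hq)
E
```

```text
[0.63657392 0.11802205 0.2300854 ] [ 179.46089787   -5.26590398 -172.51621937]
[[269 207  11   9  77]
 [281 210  11   9  78]]
[[0.516 0.094 0.02 ]
 [0.537 0.117 0.033]]
[[0.52  0.121 0.02 ]
 [0.541 0.145 0.032]]
[0.64193837 0.13120529 0.187     ]
mm [  68.7 -270.6   17. ] rotvec [0. 0. 0.]
mm [  68.7 -270.6  127. ] rotvec [0. 0. 0.]
mm [  68.7 -270.6  165.5] rotvec [0. 0. 0.]
```

View pics/e1.png

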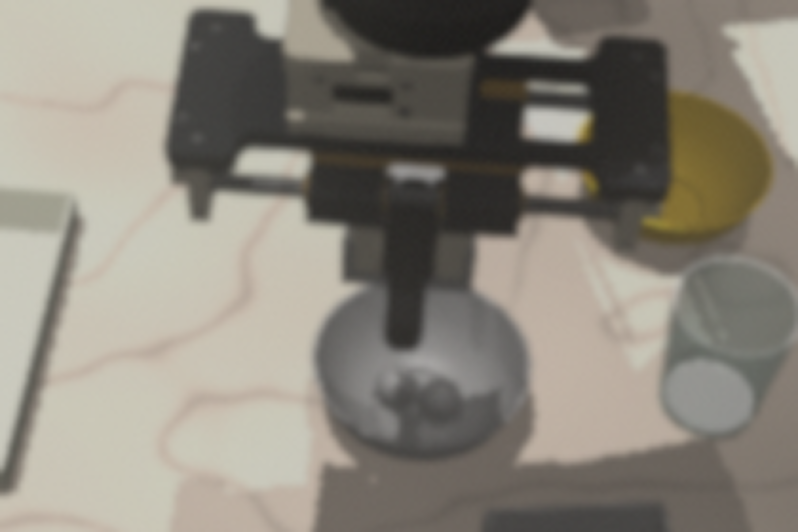

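Both balls sit in the bowl at (395,385) and (437,398) in the picture (world y≈0.105 and 0.133). I lay the scoop on the clear bench between the tray and the bowl.

```bash
python3 - <<'E'
from h import *
for t in ([.588,-.018,.2],[.588,-.018,.06]): delta(t,[180,0,-173.7])
W=np.load("W0.npy");x,y,z=W[...,0],W[...,1],W[...,2]
m=(x>.47)&(x<.68)&(y>-.06)&(y<.025);print(np.percentile(z[m],[1,50,99]))
E
```

```text
mm [  62.2 -128.7   35.9] rotvec [ 0.0084 -0.0899  0.0207]
mm [  49.7 -130.   175.3] rotvec [ 0.0084 -0.0899  0.0207]
[-0.00283868  0.0001745   0.00313046]
```

carry_out --deltas '[[0, [10, -20, 5], [0.0084, -0.03, 0.02]], [0, [25, -50, 12], [0.0084, -0.06, 0.02]], [0, [42, -85, 24], [0.0084, -0.09, 0.0207]], [0, [55, -115, 32], [0.0084, -0.09, 0.0207]], [0, [62, -129, 36], [0.0084, -0.09, 0.0207]], [0, [60, -129, 60], [0.0084, -0.09, 0.0207]], [0, [57, -129, 95], [0.0084, -0.09, 0.0207]], [0, [54, -130, 125], [0.0084, -0.09, 0.0207]], [0, [51, -130, 155], [0.0084, -0.09, 0.0207]], [0, [50, -130, 175], [0.0084, -0.09, 0.0207]], [0, [50, -130, 175], [0.0084, -0.09, 0.0207]], [0, [50, -130, 175], [0.0084, -0.09, 0.0207]]]'

```text
time_s: 17.35
tcp_pos: [0.5887, -0.0181, 0.064]
eef_rot: [180.0, 0.3, -173.6]
contact_force: [0.9, -0.0, -0.8]
gripper_width: 0.0158
gripper_force: 50.0
```

```bash
python3 - <<'E'
from h import *
delta([.588,-.018,.0175],[180,0,-173.7]);s=r.get_state();print(s["tcp_pos"],s["eef_rot"],s["contact_force"])
E
```

```text
mm [ 0.9  0.2 46.5] rotvec [0.0006 0.0046 0.0013]
[ 0.58873879 -0.0181146   0.06400713] [ 179.9668053     0.2655919  -173.62839098] [ 0.85700345 -0.04077027 -0.766536  ]
```

carry_out --deltas '[[0, [0, 0, 10], [0, 0.004, 0]], [0, [0, 0, 22], [0, 0.004, 0]], [0, [0, 0, 32], [0, 0.004, 0]], [0, [0, 0, 39], [0, 0.004, 0]], [0, [0, 0, 43], [0, 0.004, 0]], [0, [0, 0, 45], [0, 0.004, 0]], [0, [0, 0, 46], [0, 0.004, 0]], [0, [0, 0, 47], [0, 0.004, 0]], [0, [0, 0, 47], [0, 0.004, 0]]]'

```text
time_s: 18.25
tcp_pos: [0.589, -0.0185, 0.0165]
eef_rot: [179.9, 0.0, -173.7]
contact_force: [0.4, -0.3, -2.5]
gripper_width: 0.0157
gripper_force: 50.0
```

carry_out --deltas '[[0, [0, 0, 1], [0, 0, 0]], [0, [0, 0, 2], [0, 0, 0]], [0, [0, 0, 2], [0, 0, 0]]]'

```text
time_s: 18.55
tcp_pos: [0.5896, -0.0185, 0.0162]
eef_rot: [180.0, 0.1, -173.7]
contact_force: [-2.9, 0.9, 11.1]
gripper_width: 0.0157
gripper_force: 50.0
```

On the bench. Release, then rise.

carry_out --deltas '[[0.0, [0, 0, -1], [0, 0, 0]], [0.2, [0, 0, -1], [0, 0, 0]], [0.35, [0, 0, -1], [0, 0, 0]], [0.4, [0, 0, -1], [0, 0, 0]], [0.4, [0, 0, -1], [0, 0, 0]], [0.4, [0, 0, -10], [0, 0, 0]], [0.4, [0, 0, -30], [0, 0, 0]], [0.4, [0, 0, -60], [0, 0, 0]], [0.4, [0, 0, -90], [0, 0, 0]], [0.4, [0, 0, -120], [0, 0, 0]], [0.4, [0, 0, -140], [0, 0, 0]], [0.4, [0, 0, -140], [0, 0, 0]]]'

```text
time_s: 19.75
tcp_pos: [0.5909, -0.0185, 0.1587]
eef_rot: [179.9, 0.4, -173.7]
contact_force: [0.8, 0.1, 0.5]
gripper_width: 0.0351
gripper_force: 0.0
```

```bash
python3 - <<'E'
from h import *
s=r.get_state();print(s["tcp_pos"],s["gripper_width"])
P,d,W=cloud("scene")
m=(P.max(2)<70)&(W[...,2]>.04)&(W[...,2]<.1)&(W[...,0]>.56)&(W[...,0]<.68)&(abs(W[...,1]+.015)<.03)
Q=W[m];print(m.sum(),np.round([Q.min(0),np.percentile(Q,90,axis=0),Q.max(0)],3))
m=(np.hypot(W[...,0]-.525,W[...,1]-.118)<.04)&(W[...,2]>.02)&(W[...,2]<.04)&(d>0)
k,l,st,c=cv2.connectedComponentsWithStats(m.astype(np.uint8))
for i in range(1,k):print(st[i,4],np.round([W[l==i].min(0),W[l==i].max(0)],3))
E
```

```text
[ 0.59089841 -0.01845744  0.15865153] 0.035144501060984434
243 [[ 0.566 -0.026  0.046]
 [ 0.636 -0.008  0.077]
 [ 0.642 -0.005  0.079]]
78 [[0.517 0.094 0.02 ]
 [0.538 0.117 0.031]]
80 [[0.519 0.121 0.02 ]
 [0.541 0.145 0.031]]
```

```bash
python3 -c "
from plant import r
print(r.close_job())"
```

```text
the job is handed in; nothing more can be done
None
```

The job is handed in: at the last check (19.75 s of 58 s) both balls were in the upright round steel bowl and the scoop lay flat and released on the bench, its origin about 145 mm from the bowl's axis; no verdict was returned.

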